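Hang a slide rack on the drain rail and slide it to the flag

ROBOT

A 6-joint arm with a two-finger parallel gripper is mounted at the origin on the work surface. World frame = base frame: x ahead of the robot, y to its left, z up, the work surface at z = 0. Lengths are in m, angles in degrees, forces in N, time in s.
With the tool pointing down it reaches from about 0.4 to 0.825 m from the base axis. Payload 7 kg.
Tool frame: the origin (TCP) lies on the centre line of the jaws, within the pads' length; the fingertips stand 8 mm ahead of it and the grasp point (between the pads) lies 11 mm behind it; z points along the fingers, y is the line along which they close (so a half turn about z gives the same grasp; the last joint's range is limited). The gripper opens to 88 mm and grips with 3 to 60 N. Pads are 19 mm wide; open, the fingers measure 130 mm over their backs; the gripper's body (78 mm by 193 mm) begins 47 mm behind the grasp point.
Start: joints at [86.637, 20.546, 0.682, 0, -70.136, -16.507], TCP at [0.229, 0.635, 0.199] pointing down, gripper open.
Joint ranges: [-176.03, 176.03], [-82.01, 121.73], [-58.28, 71.71], [-173.87, 95.51], [-174.79, -0.11], [-173.66, 173.66]. Speed limits (degrees/s): [136.94, 136.94, 172.46, 180, 180, 180].

INTERFACE

Orientations are given as [roll, pitch, yaw] about the fixed x, y, z axes, in that order (R = Rz(yaw) Ry(pitch) Rx(roll)).
In Python, from plant import ctrl, vision gives the robot as it stands. The module is installed in compiled form; this text tells all that it offers.
- The arm moves only by the tool move_arm, never from a script. Its argument "moves" is one flat list of numbers, 7 for each row, row after row: the finger opening in cm, from 0 to 8.76, then the shift along the tool's x, y, z in cm, then the turn, a rotation vector about the tool's x, y, z in rad. A call has 1 to 8 rows; each row shifts and turns the commanded pose from where the row before left it, along the tool's axes as they then stand; what a row does not reach is not made up. A row lasts 1/10 s, in which the tool goes at most 50 mm and 8.59 degrees, less where a joint would pass 70% of its speed; a pose out of reach is approached as far as the arm can. A call with a gripper value outside its range is refused whole. The fingers move at their own pace and stop on an object; the grip force is fixed at half the most. Time passes only in rows, so rows that do not move let the fingers close. It gives the time, the measured TCP pose, the force, the opening and the grip force at its end, in the units of the state.
- ctrl.get_obs(): the state, without advancing time (a new reading comes with each control period).
- vision.snapshot(name): name is "scene" or "top"; returns (picture, depth): 400x640x3 uint8, red, green, blue; 400x640 float32, m along the optical axis (not along the pixel's ray), 0 where there is no reading.
- vision.camera_model(name): a dict with "vertical_fov" (degrees; the focal length in pixels is half the picture's height over the tangent of half this angle, whatever the lens; pixels are square), "cx", "cy" (the principal point, pixels), "D" ([k1, k2, p1, p2, k3] as OpenCV has them; the pictures are not rectified), "cam_to_world" (4x4, takes a point from camera to world coordinates). Camera axes: x right, y down, z forward; pixel columns grow to the right and rows downward; lengths in m; the calibration is good to about 2 mm. A picture is of the moment at which its call begins. camera_model takes no time and is no camera call.
- ctrl.close_job(): hands the job in; it is judged then, once.
The state is a dict: "clock": time; "joint_pos": joint angles; "qvel": joint speeds; "tau": joint torques, N m; "tool_pos": TCP position; "orientation": TCP orientation; "force": force on the tool from outside, world axes, zero at the start; "moment": the same for the moment, N m; "opening": finger opening in m; "gripper_force": force on a finger pad.
Only numpy, scipy, OpenCV 4.12 (cv2) and the standard library are available. Lean on these libraries where they do the work, as an engineer would, in place of code of your own. Each camera call takes 0.05 s, during which the arm holds its last target. There are 200 camera calls.

TASK

First make room: with the gripper pushing at its grip, not gripping or lifting it, gently slide the rack that hangs in the rail's middle opening to the end of the rail that has no round disc flag, up to the end stop. Then hang the slide rack that stands on the bench on the rail through that opening, let go of it there near the middle of the opening, and push it along the rail, again without gripping it, until it is in line with the round disc flag. Leave both racks hanging there and leave everything else on the bench alone.

Things in the scene. Friction and masses are not known exactly. Their poses are not given: they have to be found in the camera images.
- rack: Steel microscope-slide rack full of glass slides, standing on the bench in front of the rail, 0.24 to 0.41 kg. Origin at its underside, below the middle of its two hooks; z up, y along the row of slides. Basket 50 (x) by 96 (y) by 82 mm high. Hanging, the rail's axis runs along the rack's y axis 125 mm above the origin, which is then 100 mm above the bench. It stands with the grip towards the robot (yaw +-0.5).
- rack_grip (a point): The rack's plain grey upright grip, in the middle between the hooks: 10 mm (x) by 16 mm (y), from 112 to 175 mm above the rack's origin, centred at x = -24 mm, y = 0 of the rack. This point lies on its axis, 155 mm above the rack's origin. Hold it from above across the 16 mm (fingers closing along y); 28 mm free on each side up to the hooks.
- rack_hook (a point): Middle between the rack's two hooks, on the line where the rail's axis comes to lie (125 mm above the rack's origin). The hooks are flat 8 mm strips at y = +-40 mm shaped like an inverted V, open below, 24 mm wide inside, top 137 mm above the origin; front legs (x = -14 mm) go down to the basket, rear legs (x = +14 mm) end 109 mm above the origin.
- hung_rack: An identical rack with fewer slides that hangs on the rail in its middle opening at the start, up to 40 mm off the middle; same frame and sizes. It slides along the rail when its grip is pushed sideways (1 to 5 N) and stays where it is left.
- hung_rack_grip (a point): The same point on the grip of the hanging rack (grip 10 x 16 mm, from 212 to 275 mm above the bench while it hangs).
- rail: Fixed drain rail, a round steel bar 12 mm in diameter, axis 225 mm above the bench, over a white drip tray (100 by 420 mm, 40 mm high). Origin on the bench under the rail's middle; y along the rail, x away from the robot. Its place and yaw (+-0.18) vary. Two posts 270 mm high stand behind it at x = 45 mm, y = +-243 mm.
- rail_opening (a point): Middle of the rail, on its axis. An 8 mm keeper bar runs along over the rail (axis 28 mm higher) and stops hooks from being lifted off; it is missing from y = -70 to +70 mm: this opening is the only place where a rack can be hung from above.
- stop_left (a point): Centre of the inner face of the black end stop (24 mm in diameter) at the rail's left end, y = +209 mm. A rack's origin is 44 mm short of it (y = +165 mm) when its hook touches the stop.
- stop_right (a point): The same at the right end, y = -209 mm; a rack touching it has its origin at y = -165 mm.
- flag: The mark: a flat round grey disc, 40 mm in diameter and 5 mm thick, lying level at the height of the keeper bar and sticking out behind it (disc centre at x = +28 mm), fixed by a 12 mm block on the bar, 105 to 150 mm from the rail's middle, on its left or right half. Origin on the keeper bar's axis, 253 mm above the bench, axes as the rail's. A rack is in line when its origin has the flag's y.
- clip: A plain low grey block 16 x 20 x 14 mm, without disc, on the other half of the keeper bar, not the mark. Origin at its centre.
- bottle: Bystander: glass bottle, 60 mm in diameter, 120 mm high, origin under its centre. It, the beaker and the standing rack stand in the row in front of the rail in varying order.
- beaker: Bystander: open glass beaker, 68 mm in diameter, 85 mm high, origin under its centre.
- flask: Bystander: conical flask, 72 mm in diameter, 104 mm high, to the left, origin under its centre.
- jar: Bystander: jar, 56 mm in diameter, 75 mm high, to the right, origin under its centre.
- tip_box: Bystander: pipette-tip box 87 x 122 x 63 mm, near on the right, origin under its centre.
- soap: Bystander: white bottle, 64 mm in diameter, 130 mm high, far left, origin under its centre.
There are look-alikes about, which are no part of the job. What is shaped like the rack but orange is not meant.

How it is judged (in metres and radians):
On the way, in this order (a step that is already met when the one before it is completed fails the run):
1. the hanging rack has been slid to the end stop on the side without the flag (within 17 mm of the stop) (((y of flag in the frame of rail above 0 m and y of hung_rack in the frame of rail below -0.148 m) or (y of flag in the frame of rail below 0 m and y of hung_rack in the frame of rail above 0.148 m)) and height (world z) of hung_rack between 0.09 and 0.11 m), for 0.2 s.
2. the other rack hangs on the rail in the opening, its middle within 30 mm of the opening's middle, and is let go (y of rack in the frame of rail between -0.03 and 0.03 m and height (world z) of rack between 0.092 and 0.108 m and x of rack in the frame of rail between -0.025 and 0.025 m and angle between rack's own z axis and vertical below 0.15 rad and contact force between the fingers and rack below 0.2 N), for 0.2 s.
3. it has been slid along to the flag (within 8 mm) (y of rack in the frame of flag between -0.008 and 0.008 m and height (world z) of rack between 0.092 and 0.108 m and x of rack in the frame of rail between -0.025 and 0.025 m and angle between rack's own z axis and vertical below 0.15 rad), for 0.2 s.
At the end, for the whole second after the job is handed in: The rack from the bench hangs upright and still on the rail with both hooks, its middle within 8 mm of the flag along the rail; the other rack still hangs, at rest, within 17 mm of the end stop on the side without the flag; everything is released (all of step 1 and all of step 3 and linear speed of each of rack, hung_rack below 0.03 m/s); the robot touches nothing.
It fails at once if the rack that hung at the start is gripped or pressed with more than 25 N (contact force between the fingers and hung_rack above 25 N).
It fails at once if the rack that hung at the start is lifted or knocked off the rail (height (world z) of hung_rack above 0.125 m or height (world z) of hung_rack below 0.075 m).
It fails at once if the rack is gripped (more than 18 N) while it hangs past the opening's middle part (contact force between the fingers and rack above 18 N and (y of rack in the frame of rail above 0.05 m or y of rack in the frame of rail below -0.05 m) and height (world z) of rack between 0.088 and 0.112 m and x of rack in the frame of rail between -0.025 and 0.025 m).
It fails at once if a bystander is moved by more than 30 mm or tipped over (distance of any of bottle, beaker, flask, jar, tip_box, soap from where it was at the start of the episode above 0.03 m or angle between any of bottle, beaker, flask, jar, tip_box, soap's own z axis and vertical above 0.4 rad).
It also fails if it takes over 64 s, if anything falls off the work surface, if the arm or the gripper's body presses on something with over 40 N, if the wrist force passes 120 N, or if a joint passes its speed limit or range.

## Working session

There is one attempt and no reset: what is moved stays moved. The work goes in short steps, Python scripts to look and compute and a tool call to move; the robot and the scene stay as the last step left them, time stands still between calls to the robot, and variables do not carry over. Pictures are saved under pics/ and viewed, at most 10 in all, crops included, and the job is handed in when it is done.

Besides the shell and the picture viewer there is one more tool, called after "Emit:" as name(argument=value, ...) on one line, values as JSON. move_arm: Moves the arm, as the interface text tells. Its arguments: {"type":"object","properties":{"moves":{"type":"array"}},"required":["moves"]}

```bash
mkdir -p pics; cat > h.py <<'E'
import numpy as np, cv2
from plant import ctrl, vision
def cam(n):
    m=vision.camera_model(n); f=200/np.tan(np.radians(m["vertical_fov"])/2)
    K=np.array([[f,0,m["cx"]],[0,f,m["cy"]],[0,0,1.]]); return K,np.array(m["D"],float),np.array(m["cam_to_world"])
def cloud(n,d):
    K,D,T=cam(n); v,u=np.mgrid[0:400,0:640]
    p=cv2.undistortPoints(np.stack([u,v],-1).reshape(-1,1,2).astype(np.float64),K,D).reshape(400,640,2)
    P=np.dstack([p*d[...,None],d]); W=P@T[:3,:3].T+T[:3,3]; W[d<=0]=np.nan; return W
def proj(n,X):
    K,D,T=cam(n); Ti=np.linalg.inv(T); r=cv2.Rodrigues(Ti[:3,:3])[0]
    return cv2.projectPoints(np.array(X,float).reshape(-1,1,3),r,Ti[:3,3],K,D)[0].reshape(-1,2)
def snap(n,tag):
    p,d=vision.snapshot(n); cv2.imwrite(f"pics/{tag}.png",cv2.cvtColor(p,cv2.COLOR_RGB2BGR)); np.save(f"pics/{tag}.npy",d); return p,d,cloud(n,d)
E
python3 - <<'E'
from h import *
for n in("scene","top"):
    snap(n,n+"0"); print(cam(n)[2].round(3))
o=ctrl.get_obs(); print(o)
E
```

```text
[[ 0.278  0.816 -0.506  1.009]
 [ 0.961 -0.227  0.16  -0.122]
 [ 0.015 -0.531 -0.847  0.992]
 [ 0.     0.     0.     1.   ]]
[[ 0.076 -0.975  0.208  0.224]
 [-0.997 -0.074  0.019  0.024]
 [-0.003 -0.209 -0.978  1.366]
 [ 0.     0.     0.     1.   ]]
{'clock': 0.1, 'joint_pos': array([ 8.66381699e+01,  2.05855193e+01,  6.38550685e-01, -1.73819727e-02,
       -7.01355603e+01, -1.65049277e+01]), 'qvel': array([-0.0417572 ,  0.01578575,  0.11647367,  0.06051753, -0.01343903,
        0.04206497]), 'tau': array([-2.09804799e-03, -5.84165025e+01,  2.93751115e+01,  7.01558948e+00,
        1.01555165e-02, -5.16831676e-05]), 'tool_pos': array([0.22927841, 0.63435644, 0.19843438]), 'orientation': array([ 1.79916229e+02, -7.78055427e-03, -1.98726702e+01]), 'force': array([ 0.52462071, -0.18757373,  0.57986062]), 'moment': array([ 0.00920323,  0.01338872, -0.00734422]), 'gripper_force': 0.0, 'opening': 0.08777937765019125}
```

View pics/scene0.png

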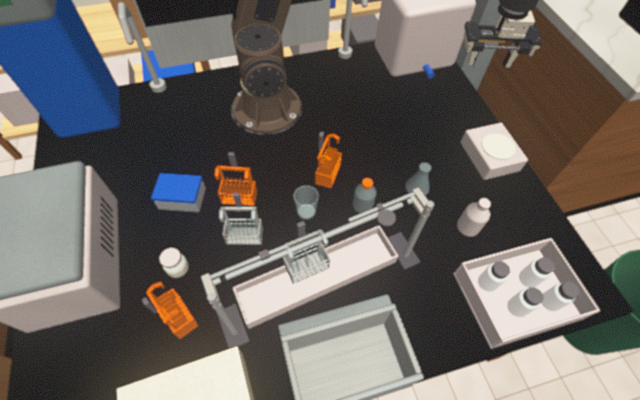

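View pics/top0.png

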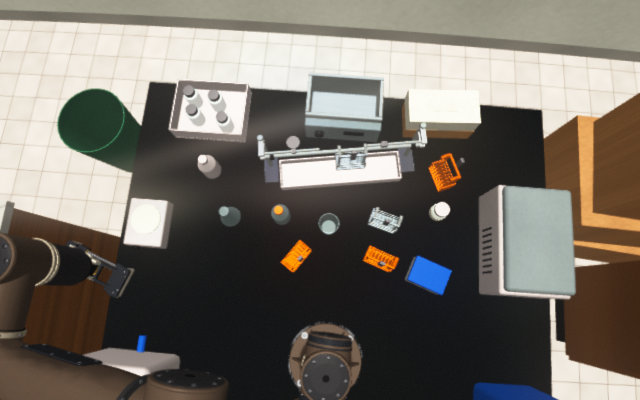

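```bash
python3 - <<'E'
from h import *
im=cv2.imread("pics/top0.png"); W=cloud("top",np.load("pics/top0.npy"))
def at(u,v): return W[v,u].round(3)
for q in [(292,143),(262,140),(422,128),(345,152),(385,215),(280,215),(329,223),(440,211)]: print(q,at(*q))
c=cv2.resize(im[120:290,245:445],None,fx=4,fy=4,interpolation=cv2.INTER_CUBIC)[:600]
c=cv2.resize(im[120:240,250:440],None,fx=4.2,fy=4.2,interpolation=cv2.INTER_CUBIC)
cv2.imwrite("pics/topc.png",c)
im=cv2.imread("pics/scene0.png")
cv2.imwrite("pics/scc.png",cv2.resize(im[180:310,195:440],None,fx=3.2,fy=3.2,interpolation=cv2.INTER_CUBIC))
z=W[...,2]; m=(z>.2)&(z<.262)&(W[...,0]>.5)&(np.abs(W[...,1])<.35)
P=W[m]; print(len(P)); print(np.histogram(P[:,2],bins=np.arange(.2,.265,.005)))
E
```

```text
(292, 143) [0.644 0.149 0.254]
(262, 140) [0.644 0.238 0.26 ]
(422, 128) [ 0.718 -0.235  0.261]
(345, 152) [ 0.719 -0.018 -0.   ]
(385, 215) [ 0.498 -0.173 -0.001]
(280, 215) [0.452 0.182 0.097]
(329, 223) [0.453 0.021 0.007]
(440, 211) [ 0.51  -0.345  0.074]
1426
(array([  7,   3,   5,  19,  78, 249, 369,  59,  12,  13, 117, 387]), array([0.2  , 0.205, 0.21 , 0.215, 0.22 , 0.225, 0.23 , 0.235, 0.24 ,
       0.245, 0.25 , 0.255, 0.26 ]))
```

View pics/topc.png

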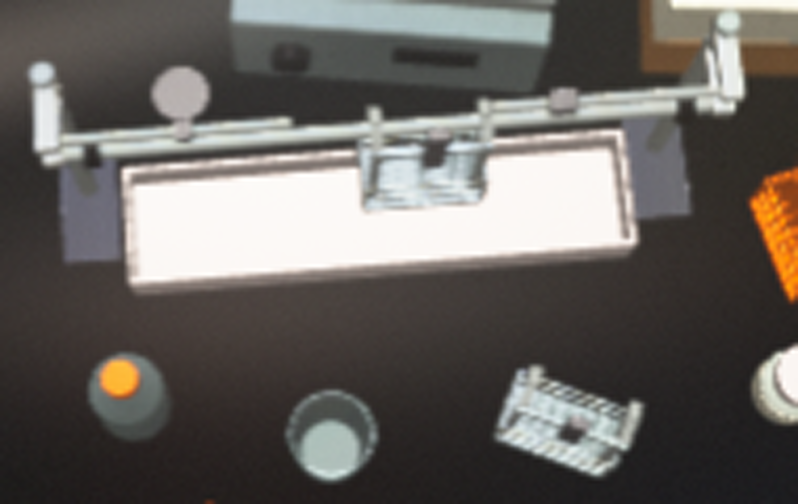

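View pics/scc.png

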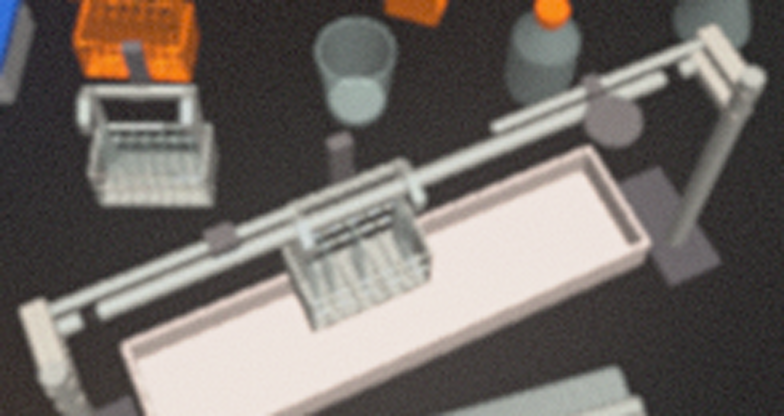

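```bash
cat >> h.py <<'E'
def ray(n,u,v,z):
    K,D,T=cam(n); p=cv2.undistortPoints(np.array([[[u,v]]],float),K,D).ravel()
    d=T[:3,:3]@np.array([p[0],p[1],1]); return T[:3,3]+d*(z-T[2,3])/d[2]
E
python3 - <<'E'
from h import *
def T(x,y,z): return ray("top",250+(x+.5)/4.2-.5,120+(y+.5)/4.2-.5,z)
def S(x,y,z): return ray("scene",195+(x+.5)/3.2-.5,180+(y+.5)/3.2-.5,z)
for nm,F,a,b in(("top",T,(42,75),(728,20)),("scene",S,(757,78),(80,400))):
    A=F(*a,.27);B=F(*b,.27); print(nm,A.round(4),B.round(4),np.linalg.norm(A-B))
W=cloud("top",np.load("pics/top0.npy"));Z=cloud("scene",np.load("pics/scene0.npy"))
A=T(42,75,.27);B=T(728,20,.27)
def line(p0,ex,W,z0,z1):
    ey=np.array([-ex[1],ex[0]]);r=W[...,:2]-p0; x=r@ex;y=r@ey
    return x,y,(W[...,2]>z0)&(W[...,2]<z1)&(abs(x)<.02)&(abs(y)<.22)
d=(A-B)[:2];d/=np.linalg.norm(d);ex=np.array([d[1],-d[0]]);p0=(A+B)[:2]/2-.045*ex
print("centre",p0,"yaw",np.degrees(np.arctan2(ex[1],ex[0])))
for nm,V in(("top",W),("scene",Z)):
  for z0,z1 in((.222,.236),(.252,.264)):
    x,y,m=line(p0,ex,V,z0,z1); c=np.polyfit(y[m],x[m],1); print(nm,z0,m.sum(),"slope",np.degrees(c[0]),"x0",c[1], "medz",np.median(V[...,2][m]))
def fr(P): r=P[:2]-p0; return np.array([r@ex, r@d]).round(4)
print("flag",fr(T(181,93,.2555)),fr(S(613,121,.2555)))
print("keeper left end",fr(T(291,122,.255)),fr(S(495,128,.255)))
print("hung grip top",fr(T(435,136,.275)),fr(S(340,138,.275)),"hooks",fr(T(374,112,.237)),fr(T(485,105,.237)))
print("grip T/S, rack hooks"); 
for q in(T(534,371,.137),T(638,406,.137),T(573,427,.175),S(90,90,.137),S(192,90,.137),S(133,48,.175)):print(q.round(4))
# grip depth clusters
for nm,V in(("top",W),("scene",Z)):
    r=V[...,:2]-p0
    m=(V[...,2]>.262)&(abs(r@d)<.1)&(abs(r@ex)<.05); print(nm,"hung grip pts",m.sum(),[fr(q) for q in [V[m].mean(0)]] if m.any() else'')
    m=(V[...,2]>.15)&(V[...,2]<.19)&(np.hypot(V[...,0]-.47,V[...,1]+.17)<.08); print("rack grip",m.sum(),V[m].mean(0) if m.any() else'')
E
```

```text
top [0.6477 0.2438 0.27  ] [ 0.7257 -0.2353  0.27  ] 0.4853964264755354
scene [0.6492 0.2489 0.27  ] [ 0.7444 -0.2216  0.27  ] 0.48009518447268235
centre [ 0.64229747 -0.0030186 ] yaw 9.2425811226997
top 0.222 585 slope 0.3318382242738223 x0 -0.002294359881118221 medz 0.23047087846400127
top 0.252 327 slope 0.7814600545482855 x0 0.0008082364783164568 medz 0.2575564789379696
scene 0.222 1196 slope 0.11853196712739217 x0 0.00022631552802342982 medz 0.23011768712056657
scene 0.252 663 slope 0.6917951534995672 x0 0.001467280862406703 medz 0.25709309448441164
flag [0.0288 0.1471] [0.029  0.1486]
keeper left end [0.0006 0.0713] [0.0002 0.0742]
hung grip top [-0.0255 -0.0266] [-0.0261 -0.027 ] hooks [0.0097 0.011 ] [ 0.0082 -0.069 ]
grip T/S, rack hooks
[ 0.4908 -0.1262  0.137 ]
[ 0.4699 -0.2056  0.137 ]
[ 0.4432 -0.1519  0.175 ]
[ 0.4517 -0.1949  0.137 ]
[ 0.4732 -0.1179  0.137 ]
[ 0.4479 -0.1542  0.175 ]
top hung grip pts 32 [array([-0.023 , -0.0173])]
rack grip 25 [ 0.44562733 -0.1543209   0.16927412]
scene hung grip pts 52 [array([-0.0232, -0.0289])]
rack grip 58 [ 0.44866672 -0.15476288  0.16676758]
```

Emit:
move_arm(moves=[0,0,0,-4,0,0,-0.126,0,0,0,-4,0,0,-0.126,0,0,0,-4,0,0,-0.126,0,0,0,-4,0,0,-0.126,0,1.5,3.7,0,0,0,0,0,1.5,3.7,0,0,0,0,0,1.5,3.7,0,0,0,0,0,1.5,3.7,0,0,0,0])

```text
clock: 0.9
tool_pos: [0.3122, 0.4965, 0.3589]
orientation: [180.0, 0.0, 9.0]
force: [0.0, 0.4, 1.2]
opening: 0.0295
gripper_force: 0.0
```

Emit:
move_arm(moves=[0,1.6,3.7,0,0,0,0,0,1.6,3.7,0,0,0,0,0,1.6,3.7,0,0,0,0,0,1.6,3.7,0,0,0,0,0,1.6,3.7,0,0,0,0,0,1.6,3.7,0,0,0,0,0,1.6,3.7,0,0,0,0,0,1.6,3.7,0,0,0,0])

```text
clock: 1.7
tool_pos: [0.485, 0.2241, 0.3591]
orientation: [-180.0, 0.0, 9.0]
force: [1.8, 0.3, -0.4]
opening: 0.0006
gripper_force: 0.0
```

Emit:
move_arm(moves=[0,1.6,3.7,0,0,0,0,0,1.6,3.7,0,0,0,0,0,1.6,3.7,0,0,0,0,0,1.6,3.7,0,0,0,0,0,1.6,3.7,0,0,0,0,0,1.6,3.6,0,0,0,0,0,0,0,0,0,0,0,0,0,0,0,0,0,0])

```text
clock: 2.5
tool_pos: [0.6141, 0.0215, 0.3582]
orientation: [180.0, 0.1, 8.9]
force: [0.7, 0.3, -0.1]
opening: 0.0003
gripper_force: 0.0
```

```bash
python3 - <<'E'
from h import *
print(ctrl.get_obs()["tool_pos"])
a,_,W=snap("scene","s1"); b=cv2.imread("pics/s1.png")
cv2.imwrite("pics/s1c.png",cv2.resize(b[120:310,195:440],None,fx=3.2,fy=3.15,interpolation=cv2.INTER_CUBIC))
E
```

```text
[0.61411795 0.02145831 0.35821422]
```

View pics/s1c.png

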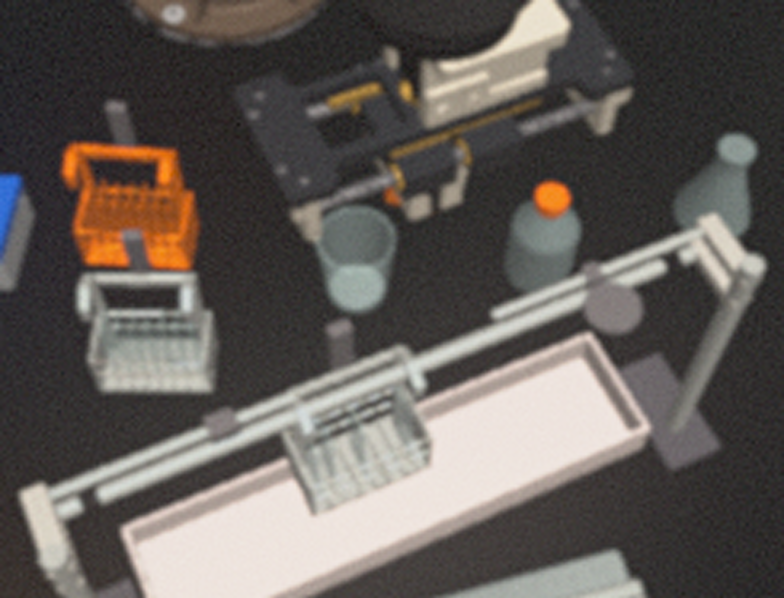

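Emit:
move_arm(moves=[0,0,0,3,0,0,0,0,0,0,3,0,0,0,0,0,0,3,0,0,0,0,0,0,2,0,0,0,0,0,0,0,0,0,0,0,0,0.5,0,0,0,0,0,0,0.5,0,0,0,0,0,0,0.5,0,0,0,0])

```text
clock: 3.35
tool_pos: [0.6171, 0.0075, 0.2509]
orientation: [-180.0, -0.1, 9.0]
force: [-0.5, -0.4, 0.2]
opening: 0.0004
gripper_force: 0.0
```

Emit:
move_arm(moves=[0,0,0.4,0,0,0,0,0,0,0.4,0,0,0,0,0,0,0.4,0,0,0,0,0,0,0.4,0,0,0,0,0,0,0.4,0,0,0,0,0,0,0.4,0,0,0,0,0,0,0.4,0,0,0,0,0,0,0.4,0,0,0,0])

```text
clock: 4.15
tool_pos: [0.6214, -0.0243, 0.2492]
orientation: [180.0, 0.0, 9.0]
force: [-0.5, 0.2, 0.5]
opening: 0.0003
gripper_force: 0.0
```

Emit:
move_arm(moves=[0,0,0.4,0,0,0,0,0,0,0.4,0,0,0,0,0,0,0.4,0,0,0,0,0,0,0.4,0,0,0,0,0,0,0.4,0,0,0,0,0,0,0.4,0,0,0,0])

```text
clock: 4.75
tool_pos: [0.6252, -0.048, 0.2493]
orientation: [180.0, 0.0, 9.0]
force: [0.2, 0.2, -0.6]
opening: 0.0007
gripper_force: 0.0
```

```bash
cat >> h.py <<'E'
p0=np.array([.642,-.003]); yw=np.radians(8.95); ex=np.array([np.cos(yw),np.sin(yw)]); d=np.array([-ex[1],ex[0]])
def fr(P): r=np.asarray(P)[...,:2]-p0; return np.stack([r@ex,r@d],-1)
def big(tag,x0,y0,x1,y1,f):
    b=cv2.imread(f"pics/{tag}.png"); cv2.imwrite(f"pics/{tag}c.png",cv2.resize(b[y0:y1,x0:x1],None,fx=f,fy=f,interpolation=cv2.INTER_CUBIC))
E
python3 - <<'E'
from h import *
o=ctrl.get_obs();print(fr(o["tool_pos"]),o["force"])
snap("scene","s2"); big("s2",225,160,425,310,3.9)
E
```

```text
[-0.02358746 -0.04184481] [ 0.20234876  0.19609056 -0.6318519 ]
```

View pics/s2c.png

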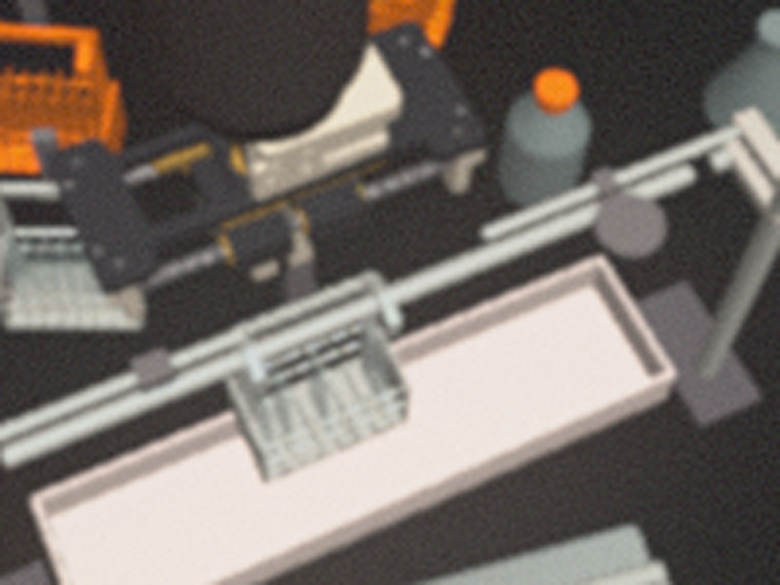

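```bash
python3 - <<'E'
from h import *
o=ctrl.get_obs();t=o["tool_pos"]; a=t.copy();a[2]-=.008
for s in(-.021,0,.021):
    q=a.copy();q[:2]+=s*d; print("tip",s,((proj("scene",q)[0]-[225,160])*3.9).round())
def R(x,y,z): return np.r_[p0+x*ex+y*d,z]
for y in(-.042,-.028):
  for z in(.212,.275): print("grip",y,z,((proj("scene",R(-.024,y,z))[0]-[225,160])*3.9).round())
W=cloud("scene",np.load("pics/s2.npy"))
for (u,v) in [(300,255),(300,265),(300,275),(298,285),(300,240),(300,230),(265,268),(300,295)]:
    P=W[int(160+v/3.9),int(225+u/3.9)]; print(u,v,fr(P).round(4),P[2].round(4))
E
```

```text
tip -0.021 [238. 302.]
tip 0 [273. 288.]
tip 0.021 [309. 274.]
grip -0.042 0.212 [275. 311.]
grip -0.042 0.275 [272. 258.]
grip -0.028 0.212 [298. 302.]
grip -0.028 0.275 [296. 248.]
300 255 [-0.0126 -0.0324] 0.291
300 265 [-0.013  -0.0325] 0.2821
300 275 [-0.0195 -0.0301] 0.2561
298 285 [-0.0204 -0.0301] 0.241
300 240 [-0.0114 -0.0326] 0.3097
300 230 [ 0.0075 -0.0399] 0.3571
265 268 [-0.0126 -0.052 ] 0.2935
300 295 [-0.0201 -0.0304] 0.2323
```

```bash
python3 - <<'E'
from h import *
W=cloud("scene",np.load("pics/s1.npy")); q=proj("scene",[[.6141,.0215,.3502],[.6141,.0215,.369],[.6141,.0215,.416]]); print(q, (q-[195,120])*[3.2,3.15])
u0,v0=int(q[0,0]),int(q[0,1])
np.set_printoptions(linewidth=220)
print(u0,v0); 
for v in range(v0-14,v0+10): print(v,(1000*np.nan_to_num(W[v,u0-10:u0+14,2])).astype(int))
E
```

```text
[[326.8932556  194.23965098]
 [327.24852546 188.82355648]
 [328.20638616 174.2215565 ]] [[422.05841791 233.85490058]
 [423.19528148 216.79420292]
 [426.26043572 170.79790299]]
326 194
180 [ 19  19 392 455 461 465 465 465 463 461 460 462 459 459 456 408 408 404 407 406 404 404 402  -1]
181 [ 12  13  19 393 459 461 463 462 461 460 459 460 403 409 407 407 405 404 404 401 402 400 399   1]
182 [ 10  12  10 391 397 459 460 460 457 456 411 410 406 403 405 403 401 402 401 399 398 398 396   1]
183 [  3   3   3  11 395 457 459 413 408 409 407 406 406 404 402 400 398 399 399 397 395 393 395   0]
184 [  0   1   0   4 390 397 400 408 407 406 404 405 400 400 396 395 393 394 394 394 392   0   0   0]
185 [  0   1   0   3   2 391 398 404 403 403 400 399 397 395 393 392 392 392 391   0  -2   2   0   0]
186 [  0   0   0  -1   1   1 395 401 401 398 397 395 395 390 392 389 387  -1   0   2   0  -1   0   1]
187 [  0   0  -1  -1   0   1 393 398 397 396 394 394 391 389 386   0   0   3   0   0   3   1   3   2]
188 [  3   1   0   2   0   0   0 395 394 392 391 390   4   5   2   2   4  -1   0   3   0   2   1   1
[... 495 characters left out ...]
95 [70 81 86 -1  3 -1 -2  2  3  1  0 -2  1  1  0  1  0 -1  1  0  1  0  2  1]
196 [72 84 82  1  0  0  0  4  0 -1  1  2  6  3 -1  1  0  0  0  0  1  3  2  0]
197 [65 84 -1  3  0  1  4  2  2  0  0  2 -3  0  3  3  0  1  1  0  0 -1  4  2]
198 [61 90  0 -2  0  0  2  0  0  2  4  0 -1  0  2 -1  0  2  1  1  1  2 -1  1]
199 [59 87  1  1  0  1  3 -3  0 -1  3  1  0  0  2  1  0  0  0  1  2  1  2  0]
200 [84 82  1  3  1 -2 -2  0  1  2  0 -3  0 -1 -1  1  0  1  2  0  0  0  0  0]
201 [88 72  0  0 -1  3  1 -1  2  0  0  3  0 -1 -3  4  2  0 -3  0  1  2 -1  2]
202 [81 64  0  0 -1  4 -2  4  0 -1  2 -2  0  3  0 -2  3 -3  1  4  2  3  3  2]
203 [77  2 -1  0  0  0  1  0  1  1  3  3  2  2  5  1  4 -2  3  0  1  3  1  0]
```

Emit:
move_arm(moves=[0,0,0,-1.5,0,0,0,0,0,-2.8,0,0,0,0,0,0,-2.9,0,0,0,0,0,0,0,1.5,0,0,0,0,0,0,1.5,0,0,0,0,0,0,1.5,0,0,0,0,0,0,0.7,0,0,0,0,0,0,0,0,0,0])

```text
clock: 5.6
tool_pos: [0.6157, 0.0085, 0.2113]
orientation: [180.0, 0.1, 9.0]
force: [-0.2, -0.1, -0.4]
opening: 0.0003
gripper_force: 0.0
```

```bash
cat >> h.py <<'E'
def fingers(W):
    t=ctrl.get_obs()["tool_pos"]; f=fr(W)-fr(t); z=W[...,2]-t[2]
    m=(abs(f[...,0])<.016)&(abs(f[...,1])<.07)&(z>-.01)&(z<.058)
    return m,f,z
E
python3 - <<'E'
from h import *
o=ctrl.get_obs();print(o["tool_pos"],fr(o["tool_pos"]),o["force"])
for n in("scene","top"):
    _,_,W=snap(n,n[0]+"3"); m,f,z=fingers(W)
    print(n,m.sum(),np.histogram(z[m],np.arange(-.01,.06,.005))); 
    mm=m&(z<.05)&(z>.03); 
    if mm.any(): print(np.percentile(f[mm][:,1],[1,50,99]),np.percentile(f[mm][:,0],[1,50,99]))
E
```

```text
[0.61570299 0.0084668  0.21129587] [-0.02419291  0.01541828] [-0.15119995 -0.10061132 -0.40588796]
scene 237 (array([ 0,  1, 21, 29, 78, 18,  9, 12, 22, 21, 13,  8,  4]), array([-0.01 , -0.005,  0.   ,  0.005,  0.01 ,  0.015,  0.02 ,  0.025,
        0.03 ,  0.035,  0.04 ,  0.045,  0.05 ,  0.055]))
[-0.05126023 -0.03587397  0.01757014] [0.00090664 0.00475555 0.01072286]
top 13 (array([0, 0, 0, 2, 0, 2, 4, 1, 2, 1, 1, 0, 0]), array([-0.01 , -0.005,  0.   ,  0.005,  0.01 ,  0.015,  0.02 ,  0.025,
        0.03 ,  0.035,  0.04 ,  0.045,  0.05 ,  0.055]))
[-0.00681208 -0.00382242 -0.00112778] [-0.01101426 -0.01044115 -0.00851679]
```

Emit:
move_arm(moves=[0,0,0.5,0,0,0,0,0,0,0.5,0,0,0,0,0,0,0.5,0,0,0,0,0,0,0.4,0,0,0,0,0,0,0.4,0,0,0,0,0,0,0.4,0,0,0,0,0,0,0.4,0,0,0,0,0,0,0.4,0,0,0,0])

```text
clock: 6.5
tool_pos: [0.6217, -0.0255, 0.2127]
orientation: [-179.9, -0.0, 9.0]
force: [-2.6, 4.4, 3.2]
opening: 0.0008
gripper_force: 2.7
```

```bash
cat >> h.py <<'E'
def rackstat(W,zb=.1):
    # hanging racks: basket points, spread along the rail; grip points
    f=fr(W); z=W[...,2]
    m=(z>.11)&(z<.19)&(f[...,0]>-.035)&(f[...,0]<.035)&(abs(f[...,1])<.23)
    y=np.sort(f[m][:,1]); return y
E
python3 - <<'E'
from h import *
o=ctrl.get_obs();print(o["tool_pos"],fr(o["tool_pos"]),o["force"])
for n in("scene","top"):
    _,_,W=snap(n,n[0]+"4")
    for t in("0","4"):
        V=cloud(n,np.load(f"pics/{(n if t=='0' else n[0])+t}.npy")); y=rackstat(V); print(n,t,len(y),np.percentile(y,[1,3,50,97,99]).round(4))
E
```

```text
[ 0.62171354 -0.02551453  0.2127126 ] [-0.02354211 -0.01908439] [-2.61512701  4.39230047  3.23507332]
scene 0 674 [-0.0759 -0.0757 -0.0286  0.0182  0.0194]
scene 4 638 [-0.0911 -0.091  -0.044   0.0029  0.0041]
top 0 225 [-0.0748 -0.0743 -0.0292  0.0196  0.0199]
top 4 163 [-0.0913 -0.0906 -0.053   0.0032  0.0036]
```

Emit:
move_arm(moves=[0,0,0.5,0,0,0,0,0,0,0.5,0,0,0,0,0,0,0.5,0,0,0,0,0,0,0.5,0,0,0,0,0,0,0.5,0,0,0,0,0,0,0.5,0,0,0,0,0,0,0.5,0,0,0,0,0,0,0.5,0,0,0,0])

```text
clock: 7.4
tool_pos: [0.6279, -0.065, 0.2126]
orientation: [-180.0, -0.0, 9.0]
force: [-2.4, 4.0, 3.6]
opening: 0.0003
gripper_force: 3.0
```

Emit:
move_arm(moves=[0,0,0.5,0,0,0,0,0,0,0.5,0,0,0,0,0,0,0.5,0,0,0,0,0,0,0.5,0,0,0,0,0,0,0.5,0,0,0,0,0,0,0.5,0,0,0,0,0,0,0.5,0,0,0,0,0,0,0.5,0,0,0,0])

```text
clock: 8.2
tool_pos: [0.6341, -0.1045, 0.2126]
orientation: [-180.0, -0.0, 9.0]
force: [-3.3, 5.6, 4.1]
opening: 0.0003
gripper_force: 3.1
```

Emit:
move_arm(moves=[0,0,0.5,0,0,0,0,0,0,0.5,0,0,0,0,0,0,0.5,0,0,0,0,0,0,0.5,0,0,0,0,0,0,0.5,0,0,0,0,0,0,0.4,0,0,0,0,0,0,0.3,0,0,0,0,0,0,0,0,0,0,0])

```text
clock: 9.0
tool_pos: [0.6391, -0.1367, 0.2124]
orientation: [-180.0, 0.0, 9.0]
force: [-2.0, 2.7, 2.5]
opening: 0.0007
gripper_force: 1.5
```

```bash
python3 - <<'E'
from h import *
o=ctrl.get_obs();print(o["tool_pos"],fr(o["tool_pos"]),o["force"])
for n in("scene","top"):
    _,_,W=snap(n,n[0]+"5"); y=rackstat(W); print(n,len(y),np.percentile(y,[1,3,50,97,99]).round(4))
E
```

```text
[ 0.63912035 -0.13665818  0.21242967] [-0.02363812 -0.13158283] [-2.02713929  2.66586247  2.49226795]
scene 499 [-0.2035 -0.2028 -0.1567 -0.1095 -0.1085]
top 193 [-0.2042 -0.2033 -0.1452 -0.1083 -0.1081]
```

Emit:
move_arm(moves=[0,0,0.2,0,0,0,0,0,0,0.2,0,0,0,0,0,0,0.2,0,0,0,0,0,0,0.1,0,0,0,0])

```text
clock: 9.5
tool_pos: [0.6402, -0.143, 0.2124]
orientation: [-180.0, 0.0, 9.0]
force: [-2.5, 5.9, 3.7]
opening: 0.0001
gripper_force: 3.1
```

```bash
python3 - <<'E'
from h import *
o=ctrl.get_obs();print(o["tool_pos"],fr(o["tool_pos"]),o["force"])
for n in("scene","top"):
    _,_,W=snap(n,n[0]+"6"); y=rackstat(W); print(n,len(y),np.percentile(y,[1,3,50,97,99]).round(4))
E
```

```text
[ 0.64016529 -0.14303209  0.21238356] [-0.02359751 -0.13804169] [-2.5429923   5.85648716  3.70659518]
scene 498 [-0.2097 -0.2088 -0.1629 -0.1155 -0.1147]
top 181 [-0.2107 -0.2101 -0.1553 -0.1148 -0.1146]
```

Emit:
move_arm(moves=[0,0,-1,0,0,0,0,0,0,-1.5,0,0,0,0,0,0,0,-3,0,0,0,0,0,0,-3,0,0,0,0,0,0,-3,0,0,0,0,0,0,-3,0,0,0])

```text
clock: 10.2
tool_pos: [0.6362, -0.1178, 0.3334]
orientation: [180.0, 0.0, 9.0]
force: [-0.1, 0.8, 0.1]
opening: 0.0004
gripper_force: 0.0
```

```bash
python3 - <<'E'
from h import *
from scipy.optimize import minimize
A={n:cloud(n,np.load(f"pics/{n}0.npy")) for n in("scene","top")}
def sel(V,z0,z1): return V[(V[...,2]>z0)&(V[...,2]<z1)&(np.hypot(V[...,0]-.47,V[...,1]+.16)<.075)]
for n,V in list(A.items())+[("both",None)]:
    S=lambda a,b: np.vstack([sel(A[k],a,b) for k in A]) if V is None else sel(V,a,b)
    B=S(.012,.09);H=S(.112,.142);G=S(.145,.185)
    r=cv2.minAreaRect(B[:,:2].astype(np.float32)*1000); print(n,len(B),r)
    # rack frame fit: hook strips at |y|=40 (x in -14..14), grip at (-24,0), basket within 50x96
    def cost(p,v=0):
        c,s=np.cos(p[2]),np.sin(p[2])
        loc=lambda P:(P[:,:2]-p[:2])@np.array([[c,-s],[s,c]])
        b,h,g=loc(B),loc(H),loc(G)
        ob=np.maximum(abs(b)-[.025,.048],0)
        oh=np.c_[np.maximum(abs(h[:,0])-.016,0),np.maximum(abs(abs(h[:,1])-.04)-.004,0)]
        oh=np.where((abs(h[:,1])<.02)[:,None],0,oh)
        og=np.maximum(abs(g-[-.024,0])-[.005,.008],0)
        if v: print(b.min(0),b.max(0),g.mean(0),len(h),np.percentile(h,[2,98],axis=0))
        return sum(np.minimum(o,.008).__pow__(2).sum()/len(o)*1e6 for o in(ob,oh,og))
    R=min((minimize(cost,[.47,-.16,y],method="Nelder-Mead",options=dict(maxiter=2000,xatol=1e-5)) for y in(-.35,-.25,-.15)),key=lambda q:q.fun)
    print(R.x.round(4),R.fun,"yaw",np.degrees(R.x[2])); cost(R.x,1)
E
```

```text
scene 669 ((471.4144592285156, -162.1807861328125), (96.8394775390625, 52.00263214111328), 72.87374877929688)
[ 0.4698 -0.1604 -0.2812] 8.852782827258402 yaw -16.109630515626517
[-0.02403478 -0.05000797] [0.02805762 0.04699694] [-0.02155339 -0.00066264] 242 [[-0.02261374 -0.0445767 ]
 [ 0.01589125  0.04188236]]
top 239 ((471.22186279296875, -162.27706909179688), (96.15725708007812, 51.37968826293945), 73.56999206542969)
[ 0.4686 -0.1621 -0.2827] 9.778880131027918 yaw -16.196322447076994
[-0.02308616 -0.04748872] [0.02841766 0.04864244] [-0.02444658  0.00130659] 116 [[-0.02776017 -0.04352739]
 [ 0.01685869  0.04376012]]
both 908 ((471.4089050292969, -162.1995849609375), (96.83812713623047, 52.00522994995117), 72.94196319580078)
[ 0.4692 -0.1619 -0.2782] 9.41155259595602 yaw -15.942549998461157
[-0.02390371 -0.04838197] [0.02829217 0.04868418] [-0.02237227  0.00108809] 358 [[-0.02737371 -0.0429947 ]
 [ 0.01622345  0.04358041]]
```

Emit:
move_arm(moves=[2.8,-3.2,0.1,0,0,0,0,2.8,-3.2,0.1,0,0,0,0,2.8,-3.2,0.1,0,0,0,0,2.8,-3.2,0.1,0,0,0,0,2.8,-3.2,0.2,0,0,0,0,2.8,-3.2,0.1,0,0,0,0,2.8,0,0,0,0,0,0.112,2.8,0,0,0,0,0,0.112])

```text
clock: 11.0
tool_pos: [0.447, -0.1553, 0.3329]
orientation: [-180.0, -0.1, -4.1]
force: [-0.4, 0.3, -0.4]
opening: 0.0279
gripper_force: 0.0
```

Emit:
move_arm(moves=[2.8,0,0,3,0,0,0.112,2.8,0,0,3,0,0,0.112,2.8,0,0,2,0,0,0,2.8,0,0,0,0,0,0,2.8,0,0,0,0,0,0])

```text
clock: 11.5
tool_pos: [0.4481, -0.1555, 0.2529]
orientation: [180.0, -0.0, -16.6]
force: [0.4, -0.1, 0.4]
opening: 0.0283
gripper_force: 0.0
```

```bash
python3 - <<'E'
from h import *
o=ctrl.get_obs();t=o["tool_pos"];print(t,o["orientation"],o["opening"])
y=np.radians(o["orientation"][2]);R=np.array([[np.cos(y),np.sin(y)],[np.sin(y),-np.cos(y)]]) # cols: tool x,y
g=np.array([.4477,-.1551]);print("to grip, tool xy cm",((g-t[:2])@R*100).round(2))
for n in("scene","top"):
    _,_,W=snap(n,n[0]+"7"); q=(W[...,:2]-t[:2])@R; z=W[...,2]-t[2]
    for s in(-1,1):
        m=(abs(q[...,0])<.02)&(abs(q[...,1]-s*.022)<.02)&(z>-.02)&(z<.12)
        print(n,s,m.sum())
        if m.sum()>8: print(" z",np.percentile(z[m],[0,2,5]).round(4),"x",np.percentile(q[m][:,0],[3,97]).round(4)); mm=m&(z<.06); print(" y",np.percentile(q[mm][:,1],[3,97]).round(4) if mm.any() else "")
W=cloud("top",np.load("pics/top0.npy"));q=(W[...,:2]-g)@R
m=(abs(q[...,0])<.05)&(abs(q[...,1])<.11)&(W[...,2]>.145);print("tall pts near",m.sum(),q[m].round(3)[:5] if m.any() else'')
big("s7",195,120,440,310,3.1)
E
```

```text
[ 0.44812104 -0.15553315  0.25291481] [ 1.79970267e+02 -2.38169951e-02 -1.65986111e+01] 0.028260990455365148
to grip, tool xy cm [-0.05 -0.03]
scene -1 77
 z [0.026  0.0306 0.033 ] x [-0.0009  0.0198]
 y [-0.0312 -0.0156]
scene 1 211
 z [0.0289 0.0321 0.0333] x [-0.0177  0.0116]
 y [0.0125 0.0281]
top -1 0
top 1 5
tall pts near 27 [[ 0.    -0.007]
 [ 0.001 -0.004]
 [ 0.003 -0.001]
 [ 0.005  0.002]
 [ 0.001 -0.007]]
```

View pics/s7c.png

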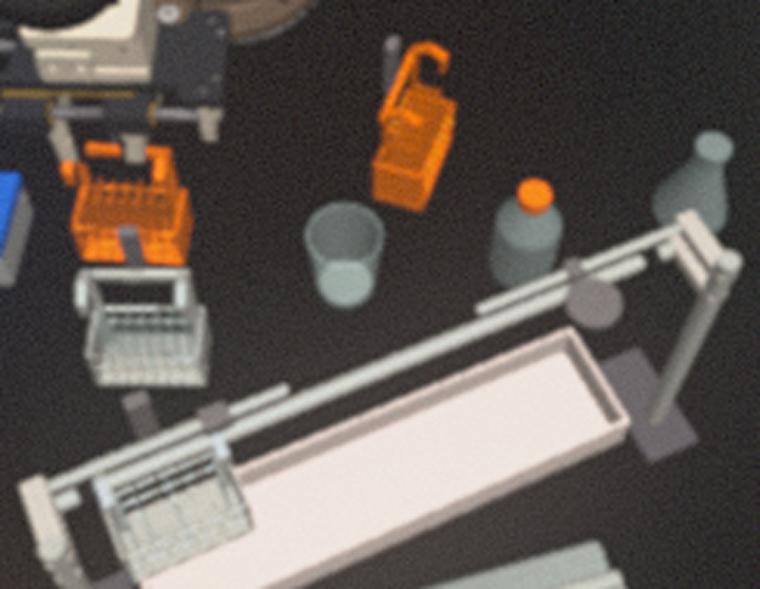

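Emit:
move_arm(moves=[2.8,0,0,4,0,0,0,2.8,0,0,4,0,0,0,2.8,0,0,3,0,0,0,2.8,0,0,2,0,0,0,2.8,0,0,1.8,0,0,0,2.8,0,0,0,0,0,0,0,0,0,0,0,0,0,0,0,0,0,0,0,0])

```text
clock: 12.4
tool_pos: [0.4491, -0.1559, 0.1059]
orientation: [-180.0, -0.1, -16.6]
force: [-0.2, -0.5, 1.0]
opening: 0.0168
gripper_force: 0.7
```

Emit:
move_arm(moves=[0,0,0,0,0,0,0,0,0,0,0,0,0,0,0,0,0,0,0,0,0])

```text
clock: 12.7
tool_pos: [0.4485, -0.1557, 0.1053]
orientation: [-180.0, -0.1, -16.6]
force: [-2.4, 2.0, 6.9]
opening: 0.0162
gripper_force: 30.0
```

```bash
python3 - <<'E'
from h import *
for nm,u,v in(("R",288,388),("L",478,308)): print(nm,fr(ray("scene",195+u/3.1,120+v/3.1,.255)).round(4))
_,_,W=snap("scene","s8");y=rackstat(W); print(len(y),np.percentile(y,[1,3,50,97,99]).round(4))
E
```

```text
R [ 0.0009 -0.0686]
L [-0.0007  0.0742]
488 [-0.21   -0.2091 -0.1631 -0.1161 -0.1152]
```

Emit:
move_arm(moves=[0,0,0,-1.5,0,0,0,0,0,0,-2.5,0,0,0,0,0,0,-3,0,0,0,0,0,0,-3,0,0,0,0,0,0,-3,0,0,0,0,0,0,-2,0,0,0,0,0,0,0,0,0,-0.1,0,0,0,0,0,0,-0.1])

```text
clock: 13.55
tool_pos: [0.4478, -0.1555, 0.2549]
orientation: [-180.0, -0.1, -5.0]
force: [0.1, 0.1, -4.1]
opening: 0.0161
gripper_force: 30.0
```

Emit:
move_arm(moves=[0,0,0,0,0,0,-0.1,0,0,0,0,0,0,-0.1,0,0,0,0,0,0,-0.047,0,1,-2,0,0,0,0,0,1,-3,0,0,0,0,0,1,-3,0,0,0,0,0,1,-2,0,0,0,0,0,0.5,-1,0,0,0,0])

```text
clock: 14.35
tool_pos: [0.4752, -0.0385, 0.2541]
orientation: [-180.0, 0.0, 9.0]
force: [-0.5, -0.2, -2.0]
opening: 0.0155
gripper_force: 30.0
```

```bash
cat >> h.py <<'E'
def tool_to(x,y):
    o=ctrl.get_obs();t=o["tool_pos"];a=np.radians(o["orientation"][2]);R=np.array([[np.cos(a),np.sin(a)],[np.sin(a),-np.cos(a)]])
    print("tool",t.round(4),o["orientation"].round(2),"rail",fr(t).round(4),"F",o["force"].round(1),"go tool xy cm",((p0+x*ex+y*d-t[:2])@R*100).round(2))
E
python3 - <<'E'
from h import *
tool_to(-.0235,.002)
t=ctrl.get_obs()["tool_pos"]; f0=fr(t); zr=t[2]-.1053
for n in("scene","top"):
    _,_,W=snap(n,n[0]+"9"); f=fr(W)-f0-[.0235,0]; z=W[...,2]-zr
    near=(abs(f[...,0])<.06)&(abs(f[...,1])<.07)
    b=near&(z>-.02)&(z<.09); print(n,b.sum(),"rect",cv2.minAreaRect(f[b].astype(np.float32)*1000), "z",np.percentile(z[b],[1,3]).round(4))
    for s in(-1,1):
        m=b&(f[...,0]*s>.01); print(" basket z pct",s,m.sum(),np.percentile(z[m],[2,97]).round(4) if m.any() else"")
    h=near&(z>.1)&(z<.145)&(abs(abs(f[...,1])-.04)<.008); print(" hook",h.sum(),np.percentile(z[h],[50,97]),np.percentile(f[h][:,0],[3,97]).round(4) if h.any() else"")
big("s9",195,120,440,310,3.1)
E
```

```text
tool [ 0.4752 -0.0385  0.2541] [-1.7997e+02  1.0000e-02  9.0300e+00] rail [-0.1703 -0.0091] F [-0.5 -0.2 -2. ] go tool xy cm [14.68 -1.09]
scene 1177 rect ((-0.3562812805175781, 1.9667091369628906), (52.95258712768555, 96.91001892089844), 0.3075917065143585) z [0.0021 0.004 ]
 basket z pct -1 209 [0.0054 0.0852]
 basket z pct 1 483 [0.0017 0.0767]
 hook 175 [0.1284094  0.13638268] [-0.0183  0.0145]
top 78 rect ((-15.129350662231445, 2.0328025817871094), (18.959257125854492, 95.28985595703125), 0.18583671748638153) z [0.0024 0.0028]
 basket z pct -1 77 [0.0026 0.0717]
 basket z pct 1 0 Traceback (most recent call last):
  File "<stdin>", line 10, in <module>
    return _quantile_unchecked(
        a, q, axis, out, overwrite_input, method, keepdims, weights)
    return _ureduce(a,
                    func=_quantile_ureduce_func,
    ...<5 lines>...
                    overwrite_input=overwrite_input,
                    method=method)
    r = func(a, **kwargs)
    result = _quantile(arr,
                       quantiles=q,
    ...<2 lines>...
                       out=out,
                       weights=wgt)
    slices_having_nans = np.isnan(arr[-1, ...])
                                  ~~~^^^^^^^^^
IndexError: index -1 is out of bounds for axis 0 with size 0
```

```bash
python3 - <<'E'
from h import *
def prof(tag,o,yaw,zr):
    W=cloud("scene",np.load(f"pics/{tag}.npy"));e=np.array([np.cos(yaw),np.sin(yaw)]);g=np.array([-e[1],e[0]])
    r=W[...,:2]-o;x=r@e;y=r@g;z=W[...,2]-zr
    m=(abs(x)<.03)&(abs(y)<.05)&(z>-.01)&(z<.145)
    for a in np.arange(-.03,.03,.01):
        k=m&(x>=a)&(x<a+.01)&(z<.1); print(f"{a:.2f}",k.sum(),np.percentile(z[k],[50,90,98]).round(4) if k.sum()>3 else'',end=" ")
    G=m&(z>.145-.03)&(abs(y)<.012)&(x<-.01); print("grip z>.115 front x vs z:",np.polyfit(z[G],x[G],1).round(3) if G.sum()>5 else'',G.sum())
    H=m&(abs(abs(y)-.04)<.008)&(z>.1);print("hook top",np.percentile(z[H],[90,98]).round(4))
prof("scene0",np.array([.4707,-.162]),np.radians(-16.7),0)
t=ctrl.get_obs()["tool_pos"]; prof("s9",t[:2]+.0235*ex+.002*d,yw,t[2]-.1053)
big("s9",195,120,440,310,3.1)
E
```

```text
-0.03 40 [0.0353 0.0556 0.0589] -0.02 134 [0.0568 0.0894 0.0984] -0.01 173 [0.0443 0.0793 0.0845] 0.00 223 [0.0419 0.0798 0.0834] 0.01 167 [0.0189 0.0703 0.0807] 0.02 273 [0.0089 0.0539 0.0569] grip z>.115 front x vs z: [-0.227  0.009] 67
hook top [0.1355 0.1369]
-0.03 48 [0.0529 0.0565 0.0569] -0.02 175 [0.0557 0.0891 0.0967] -0.01 232 [0.0442 0.0794 0.0834] 0.00 254 [0.0399 0.0774 0.0835] 0.01 244 [0.0189 0.0713 0.082 ] 0.02 240 [0.0283 0.0553 0.0574] grip z>.115 front x vs z: [-0.092 -0.007] 89
hook top [0.1353 0.1368]
```

View pics/s9c.png

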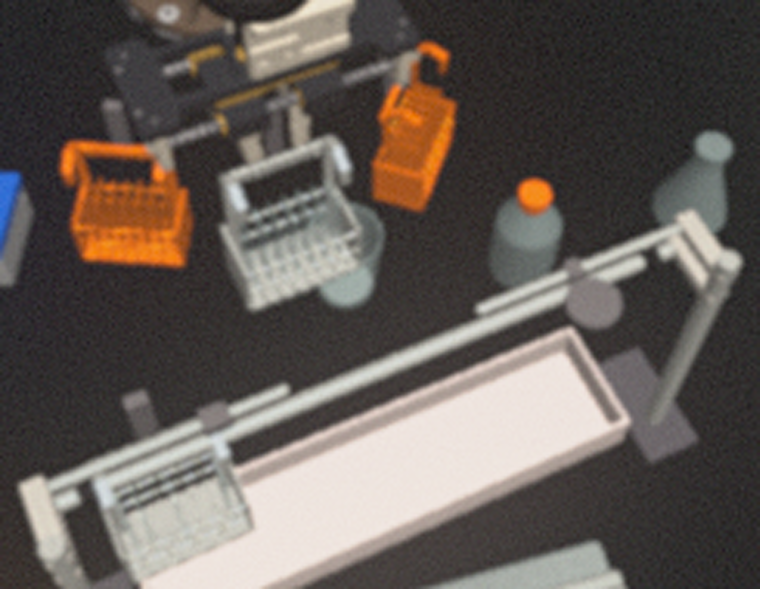

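Emit:
move_arm(moves=[0,1.5,-0.5,1,0,0,0,0,1.5,-0.4,0.9,0,0,0,0,2,0,0,0,0,0,0,2,0,0,0,0,0,0,1.5,0,0,0,0,0,0,0.5,0,0,0,0,0,0,0,0,0,0,0,0])

```text
clock: 15.15
tool_pos: [0.563, -0.0174, 0.2342]
orientation: [180.0, 0.1, 8.9]
force: [0.3, -0.0, -2.8]
opening: 0.0159
gripper_force: 30.0
```

```bash
python3 - <<'E'
from h import *
tool_to(-.0231,.0)
_,_,W=snap("scene","s10"); t=ctrl.get_obs()["tool_pos"]
f=fr(W);z=W[...,2]
m=(z>.222)&(z<.236)&(abs(f[...,0])<.015)&(f[...,1]>.07)&(f[...,1]<.2); print("rail x",np.median(f[m][:,0]),"top z",np.percentile(z[m],90))
q=f-fr(t)-[.0231,.002]; b=(abs(q[...,0])<.04)&(abs(q[...,1])<.06)&(z-t[2]+.1053>-.02)&(z-t[2]+.1053<.09); print(cv2.minAreaRect(q[b].astype(np.float32)*1000))
h=(abs(q[...,0])<.03)&(abs(abs(q[...,1])-.04)<.01)&(z>t[2]-.1053+.1)&(z<t[2]-.1053+.145); print("hook z",np.percentile(z[h],98)-t[2]+.1053,"rear leg bottom x>.008:",np.percentile(z[h&(q[...,0]>.008)],[1,5])-t[2]+.1053)
E
```

```text
tool [ 0.563  -0.0174  0.2342] [1.7999e+02 1.0000e-01 8.9100e+00] rail [-0.0803 -0.002 ] F [ 0.3 -0.  -2.8] go tool xy cm [ 5.72 -0.2 ]
rail x 0.001021241551571856 top z 0.2329694625030954
((0.6139354705810547, -0.2784767150878906), (97.31427764892578, 51.94608688354492), 89.75261688232422)
hook z 0.136772731571546 rear leg bottom x>.008: [0.10849381 0.11170311]
```

Emit:
move_arm(moves=[0,1,-0.2,0,0,0,0,0,1,0,0,0,0,0,0,1,0,0,0,0,0,0,1,0,0,0,0,0,0,1,0,0,0,0,0,0,0.7,0,0,0,0,0,0,0,0,0,0,0,0])

```text
clock: 15.9
tool_pos: [0.6196, -0.0062, 0.2347]
orientation: [180.0, 0.0, 8.9]
force: [-0.4, 0.3, -3.5]
opening: 0.0157
gripper_force: 30.0
```

```bash
python3 - <<'E'
from h import *
tool_to(-.0231,.0); t=ctrl.get_obs()["tool_pos"]
_,_,W=snap("scene","s11"); f=fr(W); z=W[...,2]
m=(z>.222)&(z<.236)&(abs(f[...,0])<.015)&(f[...,1]>.07)&(f[...,1]<.2); c=np.polyfit(f[m][:,1],f[m][:,0],1);print("rail x at 0",c)
zr=t[2]-.1053; h=(abs(f[...,0])<.03)&(abs(abs(f[...,1]-.002)-.04)<.01)&(z>zr+.1)&(z<zr+.145)
for s in(-1,1):
    k=h&(f[...,1]*s>0)&(z>zr+.133);print(s,k.sum(),"apex x",np.median(f[k][:,0]),"y",np.median(f[k][:,1]))
E
```

```text
tool [ 0.6196 -0.0062  0.2347] [1.7999e+02 4.0000e-02 8.9500e+00] rail [-0.0227  0.0003] F [-0.4  0.3 -3.5] go tool xy cm [-0.04  0.03]
rail x at 0 [-0.00669112  0.00167218]
-1 24 apex x 0.0009875854307657215 y -0.03908608461856358
1 23 apex x -0.001333970978251703 y 0.04208316077004927
```

Emit:
move_arm(moves=[0,0,0,0.7,0,0,0,0,0,0,0.7,0,0,0,0,0,0,0.7,0,0,0,0,0,0,0.5,0,0,0,0,0,0,0.3,0,0,0,0,0,0,0,0,0,0])

```text
clock: 16.55
tool_pos: [0.6189, -0.0063, 0.2064]
orientation: [180.0, -0.0, 9.0]
force: [0.4, 0.2, -2.0]
opening: 0.016
gripper_force: 30.0
```

Emit:
move_arm(moves=[0,0,0,0.1,0,0,0,0,0,0,0,0,0,0,1.9,0,0,0,0,0,0,2.4,0,0,0,0,0,0,2.8,0,0,0,0,0,0,2.8,0,0,0,0,0,0,2.8,0,0,0,0,0,0,2.8,0,0,0,0,0,0])

```text
clock: 17.35
tool_pos: [0.6187, -0.0064, 0.2052]
orientation: [180.0, 0.0, 8.9]
force: [0.3, -0.3, -1.0]
opening: 0.0282
gripper_force: 0.0
```

```bash
python3 - <<'E'
from h import *
tool_to(-.0231,.0); print(ctrl.get_obs()["gripper_force"])
_,_,W=snap("scene","s12"); f=fr(W); z=W[...,2]
b=(z>.09)&(z<.19)&(abs(f[...,0])<.04)&(abs(f[...,1])<.07); print(cv2.minAreaRect(f[b].astype(np.float32)*1000), np.percentile(z[b],1))
h=(abs(f[...,0])<.03)&(abs(abs(f[...,1]-.002)-.04)<.01)&(z>.2)&(z<.245); print("hook top",np.percentile(z[h],98))
E
```

```text
tool [ 0.6187 -0.0064  0.2052] [1.80e+02 1.00e-02 8.95e+00] rail [-0.0235  0.0003] F [ 0.3 -0.3 -1. ] go tool xy cm [0.04 0.03]
0.0
((2.8776931762695312, 2.389873504638672), (52.7672119140625, 97.18944549560547), 0.9999026656150818) 0.10380479156750046
hook top 0.23728881402264612
```

Emit:
move_arm(moves=[2.8,0,0,-1,0,0,0,2.8,0,-0.3,0,0,0,0,2.8,0,-0.5,0,0,0,0,2.8,0,-0.5,0,0,0,0,2.8,0,-0.5,0,0,0,0,2.8,0,-0.5,0,0,0,0,2.8,0,-0.5,0,0,0,0,2.8,0,-0.5,0,0,0,0])

```text
clock: 18.2
tool_pos: [0.6135, 0.0265, 0.2153]
orientation: [180.0, 0.0, 9.0]
force: [0.5, -3.8, 2.0]
opening: 0.0283
gripper_force: 1.8
```

```bash
cat >> h.py <<'E'
def stat(tag):
    tool_to(-.0235,.1)
    _,_,W=snap("scene",tag); f=fr(W); z=W[...,2]
    for nm,a,b in(("hung",-.24,-.09),("rack",-.09,.24)):
        k=(z>.11)&(z<.19)&(abs(f[...,0])<.035)&(f[...,1]>a)&(f[...,1]<b); y=np.percentile(f[k][:,1],[1,99]); print(nm,y.round(4),"mid",y.mean().round(4))
    for k in((z>.245)&(z<.265)&(f[...,0]>.012)&(f[...,0]<.055)&(abs(f[...,1]-.148)<.03),):
        y=np.percentile(f[k],[1,50,99],axis=0); print("flag",k.sum(),y.round(4).tolist(),"mid",((y[0]+y[2])/2).round(4))
E
python3 -c "
from h import *
stat('s13')"
```

```text
tool [0.6135 0.0265 0.2153] [1.7999e+02 1.0000e-02 8.9500e+00] rail [-0.0236  0.0336] F [ 0.5 -3.8  2. ] go tool xy cm [ 0.01 -6.64]
hung [-0.2099 -0.1151] mid -0.1625
rack [-0.0202  0.0752] mid 0.0275
flag 230 [[0.0126, 0.1295], [0.0292, 0.1478], [0.0468, 0.1674]] mid [0.0297 0.1484]
```

Emit:
move_arm(moves=[2.8,0,-0.5,0,0,0,0,2.8,0,-0.5,0,0,0,0,2.8,0,-0.5,0,0,0,0,2.8,0,-0.5,0,0,0,0,2.8,0,-0.5,0,0,0,0,2.8,0,-0.5,0,0,0,0,2.8,0,-0.5,0,0,0,0,2.8,0,-0.5,0,0,0,0])

```text
clock: 19.05
tool_pos: [0.6073, 0.0662, 0.2152]
orientation: [-180.0, 0.0, 8.9]
force: [0.0, -2.5, 0.7]
opening: 0.0282
gripper_force: 1.5
```

Emit:
move_arm(moves=[2.8,0,-0.5,0,0,0,0,2.8,0,-0.5,0,0,0,0,2.8,0,-0.5,0,0,0,0,2.8,0,-0.5,0,0,0,0,2.8,0,-0.5,0,0,0,0,2.8,0,-0.5,0,0,0,0,2.8,0,-0.5,0,0,0,0,2.8,0,-0.5,0,0,0,0])

```text
clock: 19.85
tool_pos: [0.6011, 0.1057, 0.2152]
orientation: [180.0, 0.0, 9.0]
force: [0.0, -2.2, 0.5]
opening: 0.028
gripper_force: 1.5
```

Emit:
move_arm(moves=[2.8,0,-0.5,0,0,0,0,2.8,0,-0.5,0,0,0,0,2.8,0,-0.5,0,0,0,0,2.8,0,-0.5,0,0,0,0,2.8,0,-0.4,0,0,0,0,2.8,0,-0.3,0,0,0,0,2.8,0,-0.2,0,0,0,0,2.8,0,0,0,0,0,0])

```text
clock: 20.65
tool_pos: [0.5966, 0.1344, 0.2152]
orientation: [-180.0, -0.0, 9.0]
force: [0.7, -0.1, 0.4]
opening: 0.0277
gripper_force: 0.4
```

```bash
python3 -c "
from h import *
stat('s14')"
```

```text
tool [0.5966 0.1344 0.2152] [-1.7997e+02 -1.0000e-02  8.9700e+00] rail [-0.0234  0.1428] F [ 0.7 -0.1  0.4] go tool xy cm [-0.01  4.28]
hung [-0.21   -0.1152] mid -0.1626
rack [0.0892 0.1842] mid 0.1367
flag 232 [[0.0127, 0.1299], [0.029, 0.1474], [0.0467, 0.1674]] mid [0.0297 0.1486]
```

Emit:
move_arm(moves=[2.8,0,-0.3,0,0,0,0,2.8,0,-0.3,0,0,0,0,2.8,0,-0.3,0,0,0,0,2.8,0,-0.2,0,0,0,0,2.8,0,0,0,0,0,0,2.8,0,0.3,0,0,0,0,2.8,0,0.2,0,0,0,0])

```text
clock: 21.4
tool_pos: [0.5958, 0.1401, 0.2151]
orientation: [-180.0, -0.0, 9.0]
force: [0.5, -0.2, 0.4]
opening: 0.0282
gripper_force: 0.0
```

```bash
python3 -c "
from h import *
stat('s15')"
```

```text
tool [0.5958 0.1401 0.2151] [-1.7996e+02 -1.0000e-02  8.9600e+00] rail [-0.0234  0.1486] F [ 0.5 -0.2  0.4] go tool xy cm [-0.01  4.86]
hung [-0.2099 -0.1152] mid -0.1626
rack [0.0994 0.1947] mid 0.1471
flag 230 [[0.0133, 0.1298], [0.0293, 0.1479], [0.0463, 0.1671]] mid [0.0298 0.1485]
```

Emit:
move_arm(moves=[2.8,0,0,-2,0,0,0,2.8,0,0,-3,0,0,0,2.8,0,0,-4,0,0,0,2.8,0,0,-4,0,0,0,2.8,0,0,0,0,0,0,2.8,0,0,0,0,0,0])

```text
clock: 22.05
tool_pos: [0.596, 0.1402, 0.3462]
orientation: [-179.9, -0.1, 8.9]
force: [-0.4, 0.3, -0.0]
opening: 0.0278
gripper_force: 0.0
```

```bash
python3 -c "
from h import *
stat('s16'); _,_,W=snap('top','t16'); y=rackstat(W); k=y>0; print(np.percentile(y[k],[1,99]).mean(), np.percentile(y[~k],[1,99]).mean())
f=fr(W);z=W[...,2];k=(z>.245)&(z<.265)&(f[...,0]>.012)&(f[...,0]<.055)&(abs(f[...,1]-.148)<.03);print('flag top',k.sum(),np.percentile(f[k][:,1],[1,99]).mean() if k.any() else'')"
```

```text
tool [0.596  0.1402 0.3462] [-1.7992e+02 -1.2000e-01  8.9400e+00] rail [-0.0232  0.1486] F [-0.4  0.3 -0. ] go tool xy cm [-0.03  4.86]
hung [-0.21   -0.1152] mid -0.1626
rack [0.0995 0.1944] mid 0.147
flag 229 [[0.0133, 0.1293], [0.0294, 0.1481], [0.0464, 0.1671]] mid [0.0298 0.1482]
0.14749650474092801 -0.16284111062900636
flag top 40 0.15439047580192278
```

```bash
python3 -c "
from h import *
print(ctrl.close_job())"
```

```text
the job is handed in; nothing more can be done
None
```

I've handed the job in: the rack from the bench hangs about 1 mm from the disc flag's line, and the other rack hangs 2–3 mm from the stop at the other end (my camera measurements). I pushed both racks along the rail without gripping them, and the gripper was clear of everything at hand-in; the judge's verdict was not returned.

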